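Close the sample chamber with its bayonet plug

ROBOT

A 6-joint arm with a two-finger parallel gripper is mounted at the origin on the work surface. World frame = base frame: x ahead of the robot, y to its left, z up, the work surface at z = 0. Lengths are in mm, angles in rad, forces in N, time in s.
With the tool pointing down it reaches from about 300 to 850 mm from the base axis. Payload 5.4 kg.
Tool frame: the origin (TCP) lies on the mounting face of the last link; the fingertips stand 173 mm ahead of it and the grasp point (between the pads) lies 155 mm ahead of it (r.nose_length is the z of the fingertips in the tool frame, in mm); z points along the fingers, x is the direction in which the jaws open and shut, and the axes are right-handed (so a half turn about z gives the same grasp; the last joint's range is limited). The gripper opens to 85 mm and grips with 20 to 120 N. Pads are 22 mm wide; open, the fingers measure 114 mm over their backs; the gripper's body (76 mm by 85 mm) begins 54 mm behind the grasp point. The pads swing forward as they close: fully open they stand 13 mm farther back than shut.
Start: joints at [-1.381, 0.158, 1.597, -0, 1.386, -0.21], TCP at [223.785, -529.649, 404.699] pointing down, gripper open.
Joint ranges: [-2.91, 2.91], [-0.94, 2.29], [0.18, 2.7], [-1.29, 4.43], [0.17, 2.64], [-3, 3]. Speed limits (rad/s): [2.57, 2.57, 3.14, 3.14, 3.14, 3.14].

INTERFACE

Orientations are given as a unit quaternion [w, x, y, z].
In Python, from workcell import r gives the robot as it stands.
- The arm moves only by the shell command python3 -m crank 'ROWS' [FORCE]. ROWS is JSON, a list of rows, each an object with "delta_pos": the shift along the tool's x, y, z in mm, a list of three; "turn": the turn, a rotation vector about the tool's x, y, z in degrees, a list of three; "gripper": the opening, from 0 (shut) to 1 (fully open). A call has exactly 5 rows; each row is the pose to reach, as a shift and turn from the pose measured when the call began, along the tool's axes at that moment; what a row does not reach only later rows make up. A row lasts 1/12 s, in which the tool goes at most 41.7 mm and 7.16 degrees, less where a joint would pass 70% of its speed; a pose out of reach is approached as far as the arm can. A call with a gripper value outside its range is refused whole. The fingers move at their own pace and stop on an object; FORCE is the grip in N (left out, the last holds). Time passes only in rows, so rows that repeat a pose let the fingers close, or fill a call up. It gives the time, the measured TCP pose, the force and the opening at its end, in the units of the state.
- r.get_obs(): the state, without advancing time (a new reading comes with each control period).
- r.get_image(name): name is "scene" or "top" or "wrist"; returns a dict with "pixels" (384x512x3 uint8, red, green, blue), "K" (3x3 intrinsics, pixels), "R" (3x3) and "t" (3): a world point X has camera coordinates R X + t. Camera axes: x right, y down, z forward; pixel columns grow to the right and rows downward; lengths in mm; the calibration is good to about 2 mm. A picture is of the moment at which its call begins. There is no depth.
- r.finish_job(): hands the job in, once; it reports no verdict.
The state is a dict: "time_s": time; "joint_positions": joint angles; "dq": joint speeds; "tau": joint torques, N m; "eef_pos": TCP position; "ee_rot": TCP orientation; "force": force on the tool from outside, world axes, zero at the start; "wrist_torque": the same for the moment, N m; "gripper_width": finger opening in mm.
Only numpy, scipy, OpenCV 4.12 (cv2) and the standard library are available. Lean on these libraries where they do the work, as an engineer would, in place of code of your own. Each camera call takes 0.05 s, during which the arm holds its last target. There are 200 camera calls.

TASK

Close the black sample chamber with its red-handled bayonet plug: line its lugs up with the rim slots, push it in against the spring, turn it clockwise (seen from above) until it meets its stop, and let the spring lift it into the notch so that it stays locked upright when you let go. Work gently: never lean hard on the chamber or wrench the plug against its stop, and leave the other things on the bench where they are.

Things in the scene. Friction and masses are not known exactly. Their poses are not given: they have to be found in the camera images.
- plug: Loose bayonet plug, 0.12 to 0.25 kg, 68 mm tall, upright on the bench at the start. Origin: centre of its underside, z up. Grey round body 40 mm in diameter to 30 mm height, its foot tapering to 33 mm over the lowest 5 mm; black flange 64 mm in diameter from 30 to 38 mm; red grip bar on top. Half a turn about z makes no difference.
- plug_grip (a point): Centre of the plug's red grip bar, 53 mm above the plug's underside. The bar runs from 38 to 68 mm height, 50 mm long along the plug's x axis, 14 mm thick along its y axis: grip it across the 14 mm.
- plug_lug (a point): Outer top edge of one of the plug's two steel lugs. They stick out along its +x and -x axes to 27 mm from the axis, 8 mm wide, from 6 to 14 mm above the underside (5 mm wide below 8.5 mm). Yellow marks on the flange show where they are.
- chamber: Sample chamber fixed to the bench: blue round base 116 mm in diameter, 12 mm thick; black tube 80 mm in outer diameter; aluminium rim, top 80 mm above the bench. Origin: centre of the underside, z up. The rim hole is 43 mm in diameter, the rim 8 mm thick. Heights of the plug in it are those of its underside above this origin. Total contact load over 40 N harms it.
- chamber_slot (a point): Middle of one of the two lug slots in the rim's hole, at the rim's top. They are 11 mm wide, reach out to 29 mm from the axis, and lie along the chamber's +x and -x axes, with yellow marks outside them. The plug goes in with its lugs over these slots.
- chamber_plate (a point): Top centre of the sprung steel plate inside at rest, 66 mm up: it meets the plug's underside there and pushes up with 3 N, rising 0.5 N per mm. From there the plug goes straight down with its lugs in the slots.
- chamber_deep (a point): Where the plug's underside is, 50 mm up, when its flange meets the rim: a hard stop. It turns freely only from 50 to 53 mm, clockwise from above only, until the lugs meet a solid stop 54 to 84 degrees from the slots. Stop and notch are unseen, under the rim, and set differently each time: feel for the stop (0.2 to 0.3 N m shows it).
- chamber_seat (a point): Where the plug's underside is, 58 mm up, when locked. The notch, 11 mm wide and 5 mm high, lies just before the stop (notch centre 4 degrees short of it): let up there, the spring lifts the plug to 58 mm, lugs against the rim. Let up too early it stays at 53 mm under the rail; within 44 degrees of the slots it is not locked.
- bowl: White porcelain bowl, 190 mm across, 75 mm tall; bystander, origin at its underside.
- weight: Brass weight, 30 mm diameter, 36 mm tall; bystander, origin at its underside.
- beaker: Glass beaker, 66 mm diameter, 85 mm tall; bystander, origin at its underside.
- jar: Amber jar with white cap, 60 mm diameter, 85 mm tall; bystander, origin at its underside.
- tin: Flat aluminium sample tin, 62 mm diameter, 26 mm tall; bystander, origin at its underside.
- spatula: Spatula 200 mm long lying on the bench; bystander.

How it is judged:
By the outcome, as a careful person would: the job done as asked, in the order asked, and still so for the second after the job is handed in, with the robot touching nothing.
It also fails if it takes over 67 s, if anything falls off the work surface, if the arm or the gripper's body presses on something with over 40 N, if the wrist force passes 120 N, or if a joint passes its speed limit or range.

## Working session

There is one attempt and no reset: what is moved stays moved. The work goes in short steps, Python scripts to look and compute and a shell command to move; the robot and the scene stay as the last step left them, time stands still between calls to the robot, and variables do not carry over. Pictures are saved under pics/ and viewed, on a budget of 10 in all, crops included, one or two more only if the job needs it, and the job is handed in when it is done.

```bash
mkdir -p pics; ls
python3 - <<'E'
from workcell import r
import cv2,pickle,numpy as np
for n in("top","scene"):
    d=r.get_image(n); pickle.dump(d,open(n+".pkl","wb"))
    cv2.imwrite(f"pics/{n}0.png",d["pixels"][:,:,::-1])
    print(n,d["K"],d["R"],d["t"])
print(r.get_obs())
E
```

```text
pics
top [[443.08961231   0.         258.537513  ]
 [  0.         443.08961231 202.15755154]
 [  0.           0.           1.        ]] [[-0.00489423 -0.99997315  0.00545353]
 [-0.99643108  0.00441718 -0.08429467]
 [ 0.08426831 -0.00584663 -0.99642595]] [ -95.43973032  557.09682167 1358.28132673]
scene [[380.90338972   0.         259.36493412]
 [  0.         380.90338972 196.35889693]
 [  0.           0.           1.        ]] [[ 0.63169395  0.77521488 -0.00215382]
 [ 0.6389315  -0.52221103 -0.56485589]
 [-0.43900944  0.35543991 -0.82518676]] [-293.19027535 -382.34313335 1284.69189963]
{'time_s': 0.1, 'joint_positions': array([-1.38107058e+00,  1.58977306e-01,  1.59812646e+00,  8.82751449e-06,
        1.38624181e+00, -2.10092647e-01]), 'dq': array([ 0.00039325, -0.00170872, -0.00292688,  0.00020718, -0.00059858,
        0.00028777]), 'tau': array([ 1.27406194e-03, -3.96992397e+01, -3.32336140e+01, -1.43588672e-04,
        4.21339675e-03, -3.90287440e-06]), 'eef_pos': array([ 223.75414806, -529.39279338,  403.80991993]), 'ee_rot': array([-6.29064355e-04,  8.33441208e-01, -5.52607442e-01, -6.10307528e-04]), 'force': array([-0.45913004, -0.48623705, -0.77978359]), 'wrist_torque': array([-0.01612908,  0.00938556, -0.0671044 ]), 'gripper_width': 85.79397672743377}
```

View pics/top0.png

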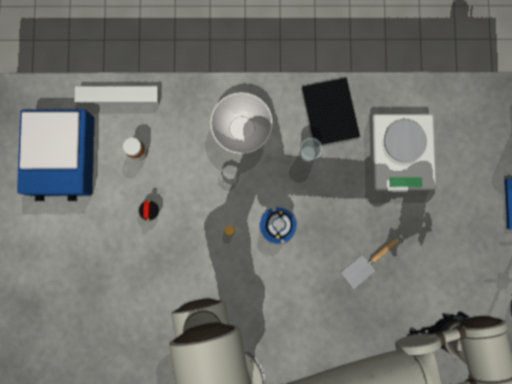

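View pics/scene0.png

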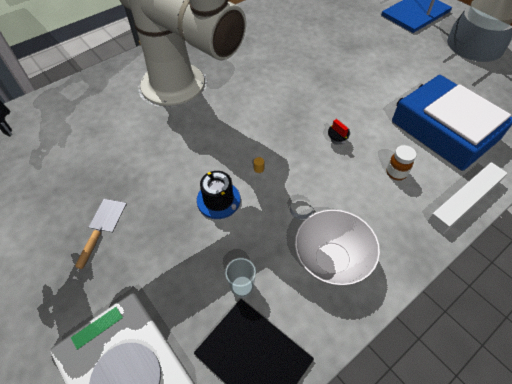

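The plug sits at top pixel (149,210) and the chamber at (278,224). In the scene image they are at (340,131) and (217,190). Next I turn these into rough world positions and look at the rim and plug with blown-up crops.

```bash
cat > h.py <<'E'
import numpy as np,cv2,pickle
from workcell import r
from scipy.spatial.transform import Rotation as Ro
def world(d,uv,z):
    ray=d["R"].T@np.linalg.inv(d["K"])@np.array([uv[0],uv[1],1.]); c=-d["R"].T@d["t"]
    return c+ray*(z-c[2])/ray[2]
def rot(o): 
    q=o["ee_rot"]; return Ro.from_quat([q[1],q[2],q[3],q[0]])
def red(d,lo=110): 
    p=d["pixels"].astype(int); return ((p[...,0]>lo)&(p[...,1]<p[...,0]*.4)&(p[...,2]<p[...,0]*.4)).astype(np.uint8)
def state():
    o=r.get_obs(); R=rot(o).as_matrix()
    print("t",round(o["time_s"],2),"pos",o["eef_pos"].round(1),"grasp",(o["eef_pos"]+155*R[:,2]).round(1),"x-axis yaw",round(np.degrees(np.arctan2(R[1,0],R[0,0])),2),"tilt",R[:2,2].round(4),"F",o["force"].round(1),"M",o["wrist_torque"].round(2),"w",round(o["gripper_width"],1),"q",o["joint_positions"].round(2))
    return o,R
def rel(goal,yaw):
    """tool-frame shift for grasp-point goal & turn about tool z for jaw yaw (deg, mod 180)"""
    o,R=state(); y=np.radians(yaw)
    best=None
    for k in(0,np.pi):
        T=np.array([[np.cos(y+k),np.sin(y+k),0],[np.sin(y+k),-np.cos(y+k),0],[0,0,-1]]).T
        v=Ro.from_matrix(R.T@T).as_rotvec(degrees=True)
        if best is None or np.linalg.norm(v)<np.linalg.norm(best[0]): best=(v,T)
    tcp=np.array(goal)-155*best[1][:,2]
    print("shift",(R.T@(tcp-o["eef_pos"])).round(1),"turn",best[0].round(2))
E
python3 - <<'E'
from h import *
for n in("top","scene"):
    d=pickle.load(open(n+".pkl","rb")); m=red(d)
    k,l,s,c=cv2.connectedComponentsWithStats(m)
    for i in range(1,k):
        if s[i,4]>15: print(n,"red",s[i],c[i].round(1),world(d,c[i],65).round(1))
    p=d["pixels"].astype(int); b=((p[...,2]>90)&(p[...,0]<p[...,2]*.5)).astype(np.uint8)
    k,l,s,c=cv2.connectedComponentsWithStats(b)
    for i in range(1,k):
        if s[i,4]>100: print(n,"blue",s[i],c[i].round(1),world(d,c[i],12).round(1))
d=pickle.load(open("top.pkl","rb"))
print("rim",world(d,(279,224.5),80).round(1))
E
```

```text
top red [144 201   5  18  82] [146.  209.5] [532.4 241.9  65. ]
top blue [  18  109   68   86 1879] [ 55.3 174.6] [647.7 542.5  12. ]
top blue [507 179   5  50 183] [509.6 201.1] [ 557.4 -890.6   12. ]
top blue [261 211  20  32 183] [267.1 229. ] [ 473.1 -124.4   12. ]
scene red [334 119  14  12  59] [340.4 124.4] [533.  241.2  65. ]
scene blue [ 382    0   70   29 1140] [415.8  11.4] [255.1 968.7  12. ]
scene blue [ 399   75  113   78 1592] [442.3 108.9] [656.5 582.9  12. ]
scene blue [197 190  37  27 278] [210.  207.8] [ 498.  -192.8   12. ]
rim [ 484.8 -158.4   80. ]
```

Run:
```python
from h import *
o,R=state()
print((R.T@np.array([485-o["eef_pos"][0],-158-o["eef_pos"][1],0])).round(1))
```

```text
t 0.1 pos [ 223.8 -529.4  403.8] grasp [ 223.7 -529.1  248.8] x-axis yaw -67.09 tilt [-0.0003  0.0017] F [-0.5 -0.5 -0.8] M [-0.02  0.01 -0.07] w 85.8 q [-1.38  0.16  1.6   0.    1.39 -0.21]
[-240.4 -385.2    0.6]
```

```bash
python3 -m crank '[{"delta_pos":[-16,-26,0],"turn":[0,0,0],"gripper":1},{"delta_pos":[-36,-58,0],"turn":[0,0,0],"gripper":1},{"delta_pos":[-56,-90,0],"turn":[0,0,0],"gripper":1},{"delta_pos":[-76,-122,0],"turn":[0,0,0],"gripper":1},{"delta_pos":[-96,-154,0],"turn":[0,0,0],"gripper":1}]'
python3 -m crank '[{"delta_pos":[-20,-32,0],"turn":[0,0,-3],"gripper":1},{"delta_pos":[-40,-64,0],"turn":[0,0,-9],"gripper":1},{"delta_pos":[-60,-96,0],"turn":[0,0,-15],"gripper":1},{"delta_pos":[-80,-128,0],"turn":[0,0,-21],"gripper":1},{"delta_pos":[-100,-160,0],"turn":[0,0,-27],"gripper":1}]'
python3 - <<'E'
from h import *
o,R=state()
print((R.T@np.array([485-o["eef_pos"][0],-158-o["eef_pos"][1],0])).round(1))
d=r.get_image("wrist"); pickle.dump(d,open("w1.pkl","wb"))
cv2.imwrite("pics/w1.png",cv2.resize(d["pixels"][:,:,::-1],None,fx=1.5,fy=1.5))
E
```

```text
time_s: 0.52
eef_pos: [328.7, -379.4, 403.5]
ee_rot: [-0.001, 0.833, -0.553, -0.001]
force: [0.6, -0.4, 0.9]
gripper_width: 85.8
time_s: 0.93
eef_pos: [437.9, -223.2, 403.6]
ee_rot: [-0.001, 0.94, -0.341, -0.001]
force: [0.8, -1.1, 0.4]
gripper_width: 85.4
t 0.93 pos [ 437.9 -223.2  403.6] grasp [ 437.8 -222.8  248.6] x-axis yaw -39.84 tilt [-0.0009  0.0028] F [ 0.8 -1.1  0.4] M [-0.05  0.01  0.05] w 85.4 q [-0.72 -0.06  1.83  0.    1.38 -0.02]
[ -5.6 -80.3   0.1]
```

View pics/w1.png

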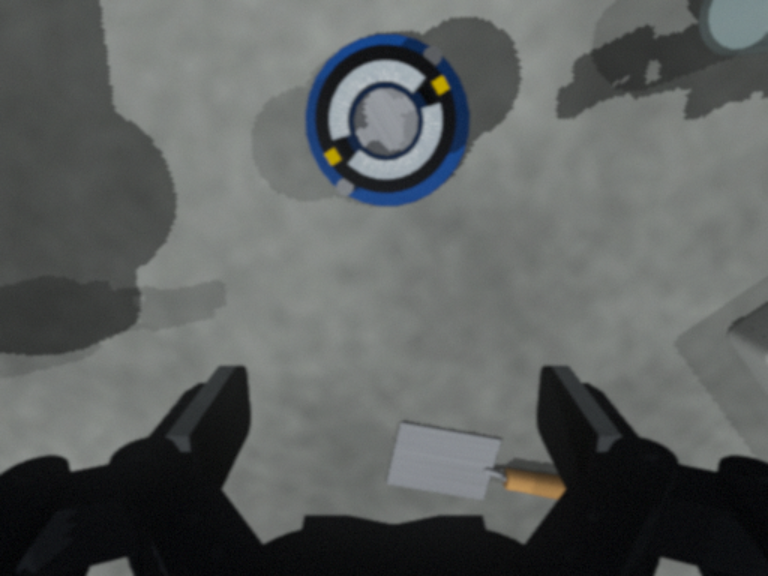

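The image shows the rim, with yellow marks at (440,85) and (333,156) in the 1.5x picture and the hole centre at about (387,120).

```bash
cat >> h.py <<'E'
def chamber(d):
    p=d["pixels"].astype(int); y=((p[...,0]>150)&(p[...,1]>120)&(p[...,2]<90)&(p[...,0]-p[...,1]<70)).astype(np.uint8)
    k,l,s,c=cv2.connectedComponentsWithStats(y)
    a=[(s[i,4],c[i],world(d,c[i],80)) for i in range(1,k) if s[i,4]>20]
    for t in a: print("yellow",t[0],t[1].round(1),t[2].round(1))
    w=((p.min(2)>150)&(p.max(2)-p.min(2)<40)).astype(np.uint8)
    if len(a)==2:
        A,B=a[0][2],a[1][2]; v=A-B; mid=(A+B)/2
        print("mid",mid.round(1),"len",np.linalg.norm(v).round(1),"slot yaw",np.degrees(np.arctan2(v[1],v[0])).round(2))
E
python3 - <<'E'
from h import *
d=pickle.load(open("w1.pkl","rb")); chamber(d)
print("cam",(-d["R"].T@d["t"]).round(1), d["K"][0,0])
# rim outline: white ring outer ellipse, tube dia
p=d["pixels"]; g=cv2.cvtColor(p,cv2.COLOR_RGB2GRAY)
b=((p[...,2].astype(int)-p[...,0])>60).astype(np.uint8)
ys,xs=np.nonzero(b); h=cv2.convexHull(np.c_[xs,ys].astype(np.int32)); e=cv2.fitEllipse(h); print(e,world(d,e[0],12).round(1))
E
```

```text
yellow 71 [293.4  56.3] [ 522.7 -161.6   80. ]
yellow 59 [221.2 104.1] [ 450.6 -151.7   80. ]
yellow 183 [354.3 325.5] [ 406.2 -413.9   80. ]
cam [ 485.9 -165.7  373.2] 327.1520660163707
((257.5857849121094, 79.80158996582031), (107.37117004394531, 114.05034637451172), 173.34202575683594) [ 488.2 -154.5   12. ]
```

```bash
python3 -m crank '[{"delta_pos":[-8,-20,0],"turn":[0,0,0],"gripper":1},{"delta_pos":[-20,-50,0],"turn":[0,0,0],"gripper":1},{"delta_pos":[-33,-83,0],"turn":[0,0,0],"gripper":1},{"delta_pos":[-46,-116,0],"turn":[0,0,0],"gripper":1},{"delta_pos":[-60,-151,0],"turn":[0,0,0],"gripper":1}]' | head -2
python3 -m crank '[{"delta_pos":[-13,-33,0],"turn":[0,0,0],"gripper":1},{"delta_pos":[-26,-66,0],"turn":[0,0,0],"gripper":1},{"delta_pos":[-39,-99,0],"turn":[0,0,0],"gripper":1},{"delta_pos":[-52,-132,0],"turn":[0,0,0],"gripper":1},{"delta_pos":[-65,-165,0],"turn":[0,0,0],"gripper":1}]' | head -2
python3 -m crank '[{"delta_pos":[-13,-33,0],"turn":[0,0,-4],"gripper":1},{"delta_pos":[-26,-66,0],"turn":[0,0,-10],"gripper":1},{"delta_pos":[-39,-95,0],"turn":[0,0,-17],"gripper":1},{"delta_pos":[-50,-120,0],"turn":[0,0,-24],"gripper":1},{"delta_pos":[-55,-138,0],"turn":[0,0,-31],"gripper":1}]' | head -2
python3 -m crank '[{"delta_pos":[0,0,0],"turn":[0,0,-7],"gripper":1},{"delta_pos":[0,0,0],"turn":[0,0,-14],"gripper":1},{"delta_pos":[0,0,0],"turn":[0,0,-21],"gripper":1},{"delta_pos":[0,0,0],"turn":[0,0,-28],"gripper":1},{"delta_pos":[0,0,0],"turn":[0,0,-35],"gripper":1}]' | head -2
python3 -m crank '[{"delta_pos":[0,0,0],"turn":[0,0,-7],"gripper":1},{"delta_pos":[0,0,0],"turn":[0,0,-14],"gripper":1},{"delta_pos":[0,0,0],"turn":[0,0,-21],"gripper":1},{"delta_pos":[0,0,0],"turn":[0,0,-28],"gripper":1},{"delta_pos":[0,0,0],"turn":[0,0,-35],"gripper":1}]' | head -2
python3 -m crank '[{"delta_pos":[0,0,0],"turn":[0,0,-7],"gripper":1},{"delta_pos":[0,0,0],"turn":[0,0,-14],"gripper":1},{"delta_pos":[0,0,0],"turn":[0,0,-21],"gripper":1},{"delta_pos":[0,0,0],"turn":[0,0,-28],"gripper":1},{"delta_pos":[0,0,0],"turn":[0,0,-28],"gripper":1}]' | head -2
python3 - <<'E'
from h import *
o,R=state()
d=r.get_image("wrist"); pickle.dump(d,open("w2.pkl","wb"))
cv2.imwrite("pics/w2.png",cv2.resize(d["pixels"][:,:,::-1],None,fx=1.5,fy=1.5))
m=red(d); k,l,s,c=cv2.connectedComponentsWithStats(m)
for i in range(1,k):
    if s[i,4]>15: print("red",s[i],c[i].round(1),world(d,c[i],68).round(1))
print("cam",(-d["R"].T@d["t"]).round(1))
E
```

```text
time_s: 1.4
eef_pos: [489.6, -62.4, 404.3]
time_s: 1.82
eef_pos: [544.1, 108.0, 405.2]
time_s: 2.23
eef_pos: [589.0, 252.1, 405.4]
time_s: 2.65
eef_pos: [589.0, 251.9, 404.7]
time_s: 3.07
eef_pos: [589.0, 251.5, 403.9]
time_s: 3.48
eef_pos: [589.0, 251.3, 403.3]
t 3.48 pos [589.  251.3 403.3] grasp [588.3 252.3 248.3] x-axis yaw 90.83 tilt [-0.0046  0.0064] F [-0.5 -0.8  0.1] M [ 0.01 -0.   -0.  ] w 85.6 q [ 0.21  0.33  1.4   0.01  1.42 -1.37]
red [243  81  16  57 811] [250.7 108.7] [532.5 243.4  68. ]
cam [516.4 251.4 373.2]
```

View pics/w2.png

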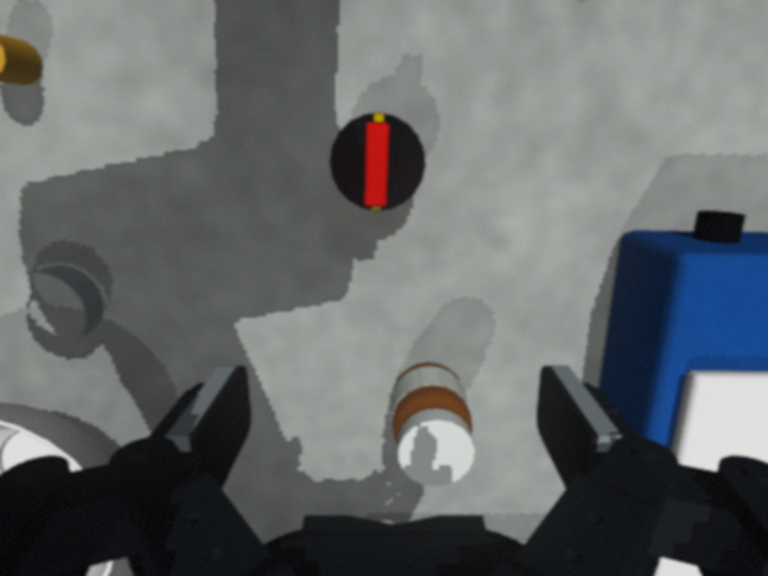

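The plug is at (377,161) in the 1.5x picture and its bar runs nearly vertical. The jar is well clear of the grasp.

```bash
cat >> h.py <<'E'
def bar(d,z=68,lo=110):
    m=red(d,lo); k,l,s,c=cv2.connectedComponentsWithStats(m); i=1+np.argmax(s[1:,4])
    ys,xs=np.nonzero(l==i); 
    P=np.array([world(d,(x,y),z)[:2] for x,y in zip(xs,ys)])
    e=np.linalg.eigh(np.cov(P.T))[1][:,1]
    rect=cv2.minAreaRect(P.astype(np.float32)); print("bar mean",P.mean(0).round(1),"yaw",np.degrees(np.arctan2(e[1],e[0])).round(2)," rect",rect)
E
python3 - <<'E'
from h import *
d=pickle.load(open("w2.pkl","rb")); bar(d)
p=d["pixels"].astype(int); y=((p[...,0]>110)&(p[...,1]>90)&(p[...,2]<70)).astype(np.uint8)
k,l,s,c=cv2.connectedComponentsWithStats(y)
for i in range(1,k): 
    if s[i,4]>3:print("yellow",s[i,4],c[i],world(d,c[i],38).round(1))
b=(p.max(2)<55).astype(np.uint8); b[:, :200]=0; b[:,300:]=0; b[160:]=0; b[:60]=0
k,l,s,c=cv2.connectedComponentsWithStats(b|red(d)); i=1+np.argmax(s[1:,4]); ys,xs=np.nonzero(l==i)
(cx,cy),rad=cv2.minEnclosingCircle(np.c_[xs,ys].astype(np.float32)); print("flange",cx,cy,rad,world(d,(cx,cy),38).round(1), "r mm",rad*(373-38)/327)
rel([532.8,243,150],90)
E
```

```text
bar mean [532.7 243.4] yaw 178.9  rect ((533.3063354492188, 243.41065979003906), (13.30210018157959, 49.38931655883789), 88.51078033447266)
yellow 4 [ 1.5 24. ] [460.7  11.6  38. ]
yellow 9 [17.         28.55555556] [464.4  25.1  38. ]
yellow 54 [ 1.07407407 38.09259259] [472.7   8.6  38. ]
yellow 36 [252.16666667  77.75      ] [504.7 243.9  38. ]
flange 251.31610107421875 107.74429321289062 32.18645477294922 [533.1 243.2  38. ] r mm 32.97389097534553
t 3.53 pos [589.  251.3 403.4] grasp [588.3 252.3 248.4] x-axis yaw 90.53 tilt [-0.0044  0.0065] F [ 0.1 -0.7  0.4] M [-0.06  0.04 -0.01] w 85.3 q [ 0.21  0.33  1.4   0.01  1.42 -1.37]
shift [ -8.4 -55.8  98.6] turn [-0.25 -0.37  0.53]
```

```bash
python3 -m crank '[{"delta_pos":[-4,-25,30],"turn":[0,0,0.5],"gripper":1},{"delta_pos":[-8,-50,60],"turn":[-0.2,-0.4,1.5],"gripper":1},{"delta_pos":[-8,-55,85],"turn":[-0.2,-0.4,1.5],"gripper":1},{"delta_pos":[-8,-55,95],"turn":[-0.2,-0.4,1.5],"gripper":1},{"delta_pos":[-8,-55,95],"turn":[-0.2,-0.4,1.5],"gripper":1}]' | head -2
python3 - <<'E'
from h import *
rel([533.2,243.3,59],88.9)
E
```

```text
time_s: 3.95
eef_pos: [532.6, 243.1, 305.7]
t 3.95 pos [532.6 243.1 305.7] grasp [531.6 242.8 150.7] x-axis yaw 88.9 tilt [-0.0063 -0.0018] F [-0.3 -0.7  0.2] M [ 0.02 -0.04  0.01] w 85.3 q [ 0.22  0.28  1.66 -0.    1.21 -1.33]
shift [ 0.4  1.2 91.6] turn [-0.36  0.11 -0.  ]
```

```bash
python3 -m crank '[{"delta_pos":[0.4,1.2,25],"turn":[-0.36,0.1,0],"gripper":1},{"delta_pos":[0.4,1.2,50],"turn":[-0.36,0.1,0],"gripper":1},{"delta_pos":[0.4,1.2,75],"turn":[-0.36,0.1,0],"gripper":1},{"delta_pos":[0.4,1.2,91],"turn":[-0.36,0.1,0],"gripper":1},{"delta_pos":[0.4,1.2,91],"turn":[-0.36,0.1,0],"gripper":1}]' 60 | head -2
python3 - <<'E'
from h import *
rel([533.2,243.3,59],88.9)
E
```

```text
time_s: 4.37
eef_pos: [533.5, 243.0, 212.7]
t 4.37 pos [533.5 243.  212.7] grasp [533.  242.9  57.7] x-axis yaw 88.79 tilt [-0.0032 -0.0009] F [-1.1 -0.4 -1.1] M [-0.02  0.02  0.01] w 85.3 q [ 0.22  0.41  1.7  -0.    1.04 -1.33]
shift [ 0.3 -0.3 -1.3] turn [-0.18  0.06 -0.11]
```

```bash
python3 -m crank '[{"delta_pos":[0.3,-0.3,-2],"turn":[-0.2,0,0],"gripper":1},{"delta_pos":[0.3,-0.3,-2],"turn":[-0.2,0,0],"gripper":0.5},{"delta_pos":[0.3,-0.3,-2],"turn":[-0.2,0,0],"gripper":0},{"delta_pos":[0.3,-0.3,-2],"turn":[-0.2,0,0],"gripper":0},{"delta_pos":[0.3,-0.3,-2],"turn":[-0.2,0,0],"gripper":0}]' 60
python3 -m crank '[{"delta_pos":[0,0,0],"turn":[0,0,0],"gripper":0},{"delta_pos":[0,0,0],"turn":[0,0,0],"gripper":0},{"delta_pos":[0,0,0],"turn":[0,0,0],"gripper":0},{"delta_pos":[0,0,0],"turn":[0,0,0],"gripper":0},{"delta_pos":[0,0,0],"turn":[0,0,0],"gripper":0}]' 60
python3 - <<'E'
from h import *
rel([533.2,243.3,59],88.9)
E
```

```text
time_s: 4.78
eef_pos: [533.8, 243.5, 216.1]
ee_rot: [0.001, 0.715, 0.7, 0.001]
force: [0.7, 0.2, -0.2]
gripper_width: 38.8
time_s: 5.2
eef_pos: [534.1, 243.6, 216.8]
ee_rot: [0.001, 0.715, 0.7, 0.001]
force: [-1.0, -0.4, 4.4]
gripper_width: 12.9
t 5.2 pos [534.1 243.6 216.8] grasp [534.7 243.5  61.8] x-axis yaw 88.78 tilt [ 0.0037 -0.0002] F [-1.  -0.4  4.4] M [ 0.    0.11 -0.03] w 12.9 q [ 0.22  0.4   1.7  -0.    1.04 -1.33]
shift [-0.3 -1.   2.8] turn [ 0.21  0.01 -0.12]
```

```bash
python3 -m crank '[{"delta_pos":[0,0,-3],"turn":[0,0,0],"gripper":0},{"delta_pos":[0,0,-10],"turn":[0,0,0],"gripper":0},{"delta_pos":[0,0,-20],"turn":[0,0,0],"gripper":0},{"delta_pos":[0,0,-30],"turn":[0,0,0],"gripper":0},{"delta_pos":[0,0,-30],"turn":[0,0,0],"gripper":0}]' 60
python3 -m crank '[{"delta_pos":[0,0,-20],"turn":[0,0,0],"gripper":0},{"delta_pos":[0,0,-45],"turn":[0,0,0],"gripper":0},{"delta_pos":[0,0,-70],"turn":[0,0,0],"gripper":0},{"delta_pos":[0,0,-85],"turn":[0,0,0],"gripper":0},{"delta_pos":[0,0,-85],"turn":[0,0,0],"gripper":0}]' 60 | head -2
python3 - <<'E'
from h import *
o,R=state()
d=r.get_image("wrist"); pickle.dump(d,open("w3.pkl","wb"))
cv2.imwrite("pics/w3.png",cv2.resize(d["pixels"][:,:,::-1],None,fx=1.5,fy=1.5))
rel([486.7,-156.7,180],90-7.8)
E
```

```text
time_s: 5.62
eef_pos: [535.1, 243.8, 249.7]
ee_rot: [0.003, 0.715, 0.7, 0.003]
force: [-0.3, -0.3, -0.7]
gripper_width: 13.1
time_s: 6.03
eef_pos: [535.6, 244.1, 339.5]
t 6.03 pos [535.6 244.1 339.5] grasp [538.2 244.6 184.6] x-axis yaw 88.79 tilt [0.0165 0.0027] F [ 1.3  1.  -0.7] M [ 0.02 -0.01 -0.04] w 13.1 q [ 0.22  0.24  1.63 -0.    1.25 -1.33]
t 6.08 pos [535.  243.9 336.9] grasp [537.  244.2 181.9] x-axis yaw 88.78 tilt [0.0129 0.0019] F [-0.2 -0.2 -2.3] M [-0.02  0.02  0.04] w 12.6 q [ 0.22  0.25  1.63 -0.    1.25 -1.33]
shift [-401.6  -39.8    0.5] turn [ 0.73 -0.17  6.58]
```

View pics/w3.png

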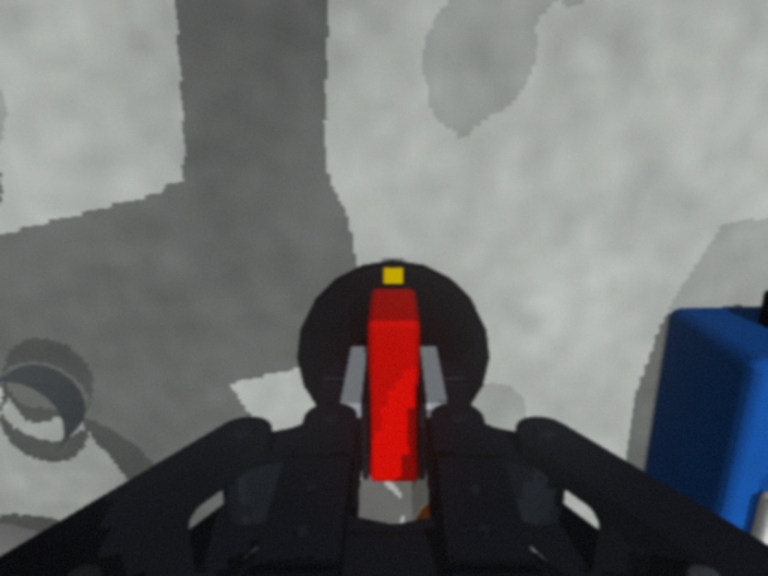

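The plug is held straight. Its front yellow mark is at (393,275) in the 1.5x picture. I'll work out its offset in the tool.

```bash
cat >> h.py <<'E'
def held(d,h=61.8,lo=(40,140)):
    "front yellow mark on flange -> plug centre, using current pose"
    o,R=state(); zf=(o["eef_pos"]+155*R[:,2])[2]-h+38
    p=d["pixels"].astype(int); y=((p[...,0]>110)&(p[...,1]>90)&(p[...,2]<70)&(p[...,0]-p[...,1]<70)).astype(np.uint8)
    k,l,s,c=cv2.connectedComponentsWithStats(y)
    for i in range(1,k):
        if s[i,4]>30 and 150<c[i][1]<230 and 220<c[i][0]<300:
            m=world(d,c[i],zf); cen=m+28.5*R[:,1]
            print("mark",c[i].round(1),m.round(1),"plug centre",cen.round(1),"in tool",(R.T@(cen-o["eef_pos"])).round(1))
E
python3 - <<'E'
from h import *
d=pickle.load(open("w3.pkl","rb")); held(d)
# bar top-front edges
m=red(d,60)
for row in (195,205,220,250,280,300,310): 
    x=np.nonzero(m[row])[0]; print(row,x.min(),x.max(),x.mean().round(1)) if len(x) else 0
E
```

```text
t 6.08 pos [535.  243.9 336.9] grasp [537.  244.2 181.9] x-axis yaw 88.78 tilt [0.0129 0.0019] F [-0.2 -0.2 -2.3] M [-0.02  0.02  0.04] w 12.6 q [ 0.22  0.25  1.63 -0.    1.25 -1.33]
mark [261.6 183.1] [509.4 246.1 158.1] plug centre [537.9 245.5 158.5] in tool [  1.2   0.6 178.4]
195 248 276 262.0
205 246 278 262.0
220 244 280 262.0
250 245 279 262.0
280 246 277 261.5
300 246 277 261.5
310 246 278 262.0
```

```bash
python3 -m crank '[{"delta_pos":[-15,2,0],"turn":[0,0,0],"gripper":0},{"delta_pos":[-40,4,0],"turn":[0,0,0],"gripper":0},{"delta_pos":[-70,7,0],"turn":[0,0,0],"gripper":0},{"delta_pos":[-100,10,0],"turn":[0,0,0],"gripper":0},{"delta_pos":[-130,13,0],"turn":[0.5,0,0],"gripper":0}]' 60 | head -2
python3 -m crank '[{"delta_pos":[-30,3,0],"turn":[0,0,1],"gripper":0},{"delta_pos":[-60,6,0],"turn":[0,0,2],"gripper":0},{"delta_pos":[-90,9,0],"turn":[0,0,3],"gripper":0},{"delta_pos":[-115,12,0],"turn":[0,0,4],"gripper":0},{"delta_pos":[-135,14,0],"turn":[0,0,5],"gripper":0}]' 60 | head -2
python3 - <<'E'
from h import *
rel([566,-168,180],90-7.8)
E
```

```text
time_s: 6.5
eef_pos: [544.4, 112.6, 334.6]
time_s: 6.92
eef_pos: [555.0, -24.6, 332.2]
t 6.92 pos [555.  -24.6 332.2] grasp [554.6 -24.2 177.2] x-axis yaw 83.69 tilt [-0.0023  0.0025] F [-0.1  0.5 -1.6] M [-0.03 -0.01  0.02] w 12.8 q [-0.26  0.18  1.73  0.    1.24 -1.72]
shift [-141.3   26.7   -3.2] turn [-0.15 -0.13  1.49]
```

```bash
python3 -m crank '[{"delta_pos":[-30,5,-1],"turn":[0,0,0.5],"gripper":0},{"delta_pos":[-65,12,-2],"turn":[0,0,1],"gripper":0},{"delta_pos":[-100,19,-3],"turn":[0,0,1.5],"gripper":0},{"delta_pos":[-125,24,-3],"turn":[0,0,1.5],"gripper":0},{"delta_pos":[-141,27,-3],"turn":[0,0,1.5],"gripper":0}]' 60 | head -2
python3 -m crank '[{"delta_pos":[0,0,0],"turn":[0,0,0],"gripper":0},{"delta_pos":[0,0,0],"turn":[0,0,0],"gripper":0},{"delta_pos":[0,0,0],"turn":[0,0,0],"gripper":0},{"delta_pos":[0,0,0],"turn":[0,0,0],"gripper":0},{"delta_pos":[0,0,0],"turn":[0,0,0],"gripper":0}]' 60 | head -2
python3 - <<'E'
from h import *
d=r.get_image("wrist"); pickle.dump(d,open("w4.pkl","wb"))
cv2.imwrite("pics/w4.png",cv2.resize(d["pixels"][:,:,::-1],None,fx=1.5,fy=1.5))
held(d); chamber(d)
E
```

```text
time_s: 7.33
eef_pos: [565.7, -170.3, 332.8]
time_s: 7.75
eef_pos: [565.8, -168.8, 332.6]
t 7.8 pos [ 565.8 -169.   332.8] grasp [ 565.1 -168.5  177.8] x-axis yaw 82.16 tilt [-0.0047  0.0034] F [ 0.5  0.  -0.9] M [-0.   -0.08  0.01] w 12.9 q [-0.49  0.26  1.62  0.    1.26 -1.93]
mark [261.6 183.3] [ 535.4 -163.1  154. ] plug centre [ 563.6 -167.   153.9] in tool [  1.2  -1.5 179. ]
yellow 1261 [457.9  29.5] [474.5 -31.3  80. ]
yellow 166 [260.6  16.5] [ 450.5 -151.8   80. ]
yellow 118 [261.4 135.5] [ 522.7 -161.4   80. ]
yellow 128 [261.9 183.5] [ 556.2 -165.7   80. ]
```

View pics/w4.png

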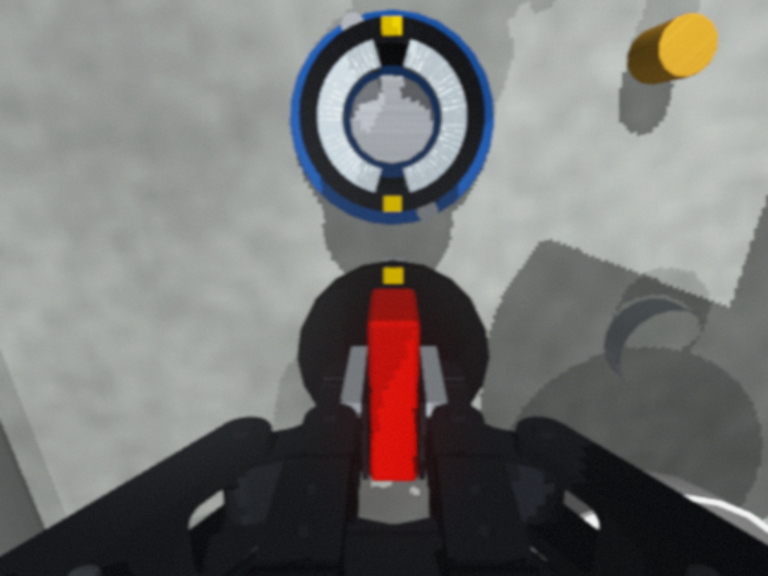

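The chamber is in line ahead, with marks at (391,25) and (392,203) in the 1.5x picture and the plug mark at (393,275). Its mid is (486.6,-156.6) with slot yaw -7.6°, which agrees with the first view. I move over it next.

Run:
```python
from h import *
rel([488.0,-157.4,158],82.4)
```

```text
t 7.8 pos [ 565.8 -169.   332.8] grasp [ 565.1 -168.5  177.8] x-axis yaw 82.16 tilt [-0.0047  0.0034] F [ 0.5  0.  -0.9] M [-0.   -0.08  0.01] w 12.9 q [-0.49  0.26  1.62  0.    1.26 -1.93]
shift [  0.8 -78.6  20.2] turn [-0.3  -0.16 -0.24]
```

```bash
python3 -m crank '[{"delta_pos":[0,-15,0],"turn":[0,0,0],"gripper":0},{"delta_pos":[0.5,-38,5],"turn":[-0.3,-0.16,-0.24],"gripper":0},{"delta_pos":[0.8,-60,12],"turn":[-0.3,-0.16,-0.24],"gripper":0},{"delta_pos":[0.8,-78.6,19],"turn":[-0.3,-0.16,-0.24],"gripper":0},{"delta_pos":[0.8,-78.6,20],"turn":[-0.3,-0.16,-0.24],"gripper":0}]' 60 | head -2
python3 -m crank '[{"delta_pos":[0,0,0],"turn":[0,0,0],"gripper":0},{"delta_pos":[0,0,0],"turn":[0,0,0],"gripper":0},{"delta_pos":[0,0,0],"turn":[0,0,0],"gripper":0},{"delta_pos":[0,0,0],"turn":[0,0,0],"gripper":0},{"delta_pos":[0,0,0],"turn":[0,0,0],"gripper":0}]' 60 | head -2
python3 - <<'E'
from h import *
rel([488.0,-157.4,142],82.4)
E
```

```text
time_s: 8.22
eef_pos: [485.2, -155.7, 311.2]
time_s: 8.63
eef_pos: [485.8, -155.9, 311.7]
t 8.63 pos [ 485.8 -155.9  311.7] grasp [ 485.2 -155.5  156.7] x-axis yaw 82.45 tilt [-0.004   0.0021] F [-0.4  0.5 -2.1] M [ 0.03 -0.02  0.03] w 12.8 q [-0.55  0.09  1.87 -0.    1.19 -1.99]
shift [-1.3  2.4 14.6] turn [-0.24 -0.09  0.05]
```

```bash
python3 -m crank '[{"delta_pos":[-1.3,2.4,5],"turn":[-0.24,-0.1,0],"gripper":0},{"delta_pos":[-1.3,2.4,10],"turn":[-0.24,-0.1,0],"gripper":0},{"delta_pos":[-1.3,2.4,13],"turn":[-0.24,-0.1,0],"gripper":0},{"delta_pos":[-1.3,2.4,13],"turn":[-0.24,-0.1,0],"gripper":0},{"delta_pos":[-1.3,2.4,13],"turn":[-0.24,-0.1,0],"gripper":0}]' 60 | head -2
python3 - <<'E'
from h import *
rel([488.0,-157.4,142],82.4)
for n in("scene","wrist"):
    d=r.get_image(n); cv2.imwrite(f"pics/{n}5.png",d["pixels"][:,:,::-1]) ; pickle.dump(d,open(n+"5.pkl","wb"))
a=cv2.resize(cv2.imread("pics/scene5.png")[130:240,160:270],None,fx=4,fy=4,interpolation=cv2.INTER_CUBIC)
b=cv2.resize(cv2.imread("pics/wrist5.png")[100:330,180:350],(325,440))
cv2.imwrite("pics/c5.png",np.hstack([a,b]))
E
```

```text
time_s: 9.05
eef_pos: [487.8, -157.4, 298.1]
t 9.05 pos [ 487.8 -157.4  298.1] grasp [ 487.6 -157.3  143.1] x-axis yaw 82.45 tilt [-0.001   0.0004] F [-0.7 -1.2 -1.8] M [ 0.01 -0.05  0.03] w 13.0 q [-0.55  0.11  1.87 -0.    1.16 -1.99]
shift [-0.   0.2  1.1] turn [-0.06 -0.01  0.05]
```

View pics/c5.png

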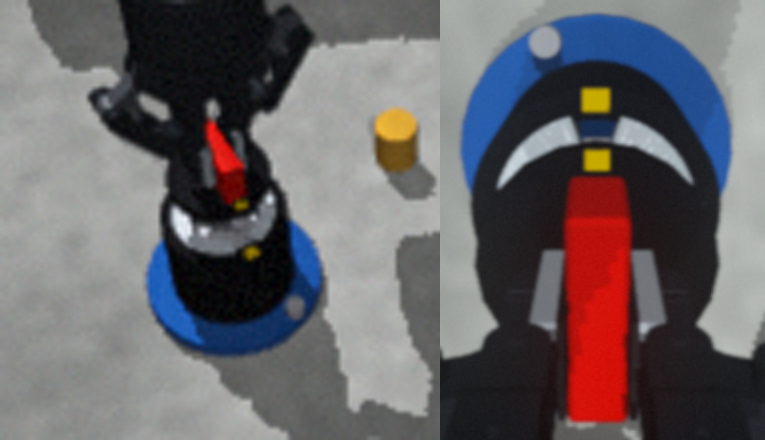

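The marks line up, with chamber mark x=595, plug mark 597 and slot gap at 597 in the right panel. I lower it slowly.

```bash
python3 -m crank '[{"delta_pos":[0,0.2,2],"turn":[0,0,0],"gripper":0},{"delta_pos":[0,0.2,4],"turn":[0,0,0],"gripper":0},{"delta_pos":[0,0.2,5],"turn":[0,0,0],"gripper":0},{"delta_pos":[0,0.2,6],"turn":[0,0,0],"gripper":0},{"delta_pos":[0,0.2,6],"turn":[0,0,0],"gripper":0}]' 60 | head -2
python3 -c "
from h import *
state()"
python3 -m crank '[{"delta_pos":[0,0,1],"turn":[0,0,0],"gripper":0},{"delta_pos":[0,0,2],"turn":[0,0,0],"gripper":0},{"delta_pos":[0,0,3],"turn":[0,0,0],"gripper":0},{"delta_pos":[0,0,4],"turn":[0,0,0],"gripper":0},{"delta_pos":[0,0,4],"turn":[0,0,0],"gripper":0}]' 60 | head -2
python3 -c "
from h import *
rel([488.0,-157.4,127.8],82.4)"
```

```text
time_s: 9.57
eef_pos: [488.1, -157.4, 292.4]
t 9.57 pos [ 488.1 -157.4  292.4] grasp [ 488.  -157.4  137.4] x-axis yaw 82.45 tilt [-0.0005  0.    ] F [ 0.5 -0.5 -1.2] M [ 0.03  0.01 -0.02] w 13.1 q [-0.55  0.12  1.88 -0.    1.15 -1.99]
time_s: 9.98
eef_pos: [488.0, -157.4, 288.1]
t 9.98 pos [ 488.  -157.4  288.1] grasp [ 487.9 -157.3  133.1] x-axis yaw 82.45 tilt [-0.0008  0.0003] F [ 0.4  0.1 -1.2] M [-0.01 -0.04  0.01] w 12.7 q [-0.55  0.12  1.88 -0.    1.14 -1.99]
shift [-0.   0.   5.3] turn [-0.05 -0.01  0.05]
```

```bash
python3 -m crank '[{"delta_pos":[0,0,1.5],"turn":[0,0,0],"gripper":0},{"delta_pos":[0,0,3],"turn":[0,0,0],"gripper":0},{"delta_pos":[0,0,4.5],"turn":[0,0,0],"gripper":0},{"delta_pos":[0,0,6],"turn":[0,0,0],"gripper":0},{"delta_pos":[0,0,6],"turn":[0,0,0],"gripper":0}]' 80 | head -2
python3 -c "
from h import *
state()"
python3 -m crank '[{"delta_pos":[0,0,1.5],"turn":[0,0,0],"gripper":0},{"delta_pos":[0,0,3],"turn":[0,0,0],"gripper":0},{"delta_pos":[0,0,4.5],"turn":[0,0,0],"gripper":0},{"delta_pos":[0,0,6],"turn":[0,0,0],"gripper":0},{"delta_pos":[0,0,6],"turn":[0,0,0],"gripper":0}]' 80 | head -2
python3 -c "
from h import *
rel([488.0,-157.4,113],82.4)"
```

```text
time_s: 10.4
eef_pos: [488.0, -157.4, 282.1]
t 10.4 pos [ 488.  -157.4  282.1] grasp [ 487.9 -157.4  127.1] x-axis yaw 82.45 tilt [-0.0009  0.0003] F [-0.4  0.2  1.5] M [0.17 0.18 0.03] w 12.0 q [-0.55  0.13  1.88 -0.    1.13 -1.99]
time_s: 10.82
eef_pos: [488.2, -157.5, 276.2]
t 10.82 pos [ 488.2 -157.5  276.2] grasp [ 488.1 -157.5  121.2] x-axis yaw 82.45 tilt [-0.0003 -0.    ] F [-0.7  0.2  4.2] M [ 0.18  0.22 -0.02] w 12.6 q [-0.55  0.14  1.89 -0.    1.11 -1.99]
shift [ 0.1 -0.2  8.2] turn [-0.02  0.    0.05]
```

```bash
python3 -m crank '[{"delta_pos":[0,0,1.5],"turn":[0,0,0],"gripper":0},{"delta_pos":[0,0,3],"turn":[0,0,0],"gripper":0},{"delta_pos":[0,0,4.5],"turn":[0,0,0],"gripper":0},{"delta_pos":[0,0,6],"turn":[0,0,0],"gripper":0},{"delta_pos":[0,0,6],"turn":[0,0,0],"gripper":0}]' 80 | head -2
python3 -c "
from h import *
state()"
python3 -m crank '[{"delta_pos":[0,0,0.5],"turn":[0,0,0],"gripper":0},{"delta_pos":[0,0,1],"turn":[0,0,0],"gripper":0},{"delta_pos":[0,0,1.5],"turn":[0,0,0],"gripper":0},{"delta_pos":[0,0,2],"turn":[0,0,0],"gripper":0},{"delta_pos":[0,0,2],"turn":[0,0,0],"gripper":0}]' 80 | head -2
python3 -c "
from h import *
rel([488.0,-157.4,113],82.4)"
```

```text
time_s: 11.23
eef_pos: [488.3, -157.6, 270.6]
t 11.23 pos [ 488.3 -157.6  270.6] grasp [ 488.3 -157.6  115.6] x-axis yaw 82.45 tilt [-0.0001 -0.0001] F [-2.6  1.6  7.3] M [ 0.29  0.43 -0.01] w 12.6 q [-0.55  0.15  1.89 -0.    1.1  -1.99]
time_s: 11.65
eef_pos: [488.4, -157.6, 269.1]
t 11.65 pos [ 488.4 -157.6  269.1] grasp [ 488.4 -157.6  114.1] x-axis yaw 82.45 tilt [-0.0002 -0.0002] F [-2.7  1.1  8.2] M [0.42 0.59 0.05] w 12.4 q [-0.55  0.15  1.89 -0.    1.1  -1.99]
shift [ 0.1 -0.4  1.1] turn [-0.01  0.01  0.05]
```

```bash
python3 -m crank '[{"delta_pos":[0,-0.3,0.5],"turn":[0,0,0],"gripper":0},{"delta_pos":[0.1,-0.4,1],"turn":[0,0,0],"gripper":0},{"delta_pos":[0.1,-0.4,1.5],"turn":[0,0,0],"gripper":0},{"delta_pos":[0.1,-0.4,1.5],"turn":[0,0,0],"gripper":0},{"delta_pos":[0.1,-0.4,1.5],"turn":[0,0,0],"gripper":0}]' 80 | head -2
python3 -c "
from h import *
rel([488.0,-157.4,113],82.4)"
```

```text
time_s: 12.07
eef_pos: [488.2, -157.5, 268.4]
t 12.07 pos [ 488.2 -157.5  268.4] grasp [ 488.3 -157.6  113.4] x-axis yaw 82.46 tilt [ 0.0003 -0.0005] F [-1.9  1.9  8.3] M [ 0.37  0.54 -0.01] w 12.3 q [-0.55  0.15  1.89 -0.    1.1  -1.99]
shift [ 0.1 -0.2  0.4] turn [0.02 0.02 0.06]
```

```bash
python3 -m crank '[{"delta_pos":[0,0,0.7],"turn":[0,0,0],"gripper":0},{"delta_pos":[0,0,1.2],"turn":[0,0,2],"gripper":0},{"delta_pos":[-0.1,0,1.2],"turn":[0,0,5],"gripper":0},{"delta_pos":[-0.2,-0.1,1.2],"turn":[0,0,8],"gripper":0},{"delta_pos":[-0.2,-0.1,1.2],"turn":[0,0,8],"gripper":0}]' 80 | head -2
python3 -c "
from h import *
rel([488.0,-157.4,113],82.4)"
```

```text
time_s: 12.48
eef_pos: [488.6, -158.0, 268.3]
t 12.48 pos [ 488.6 -158.   268.3] grasp [ 488.9 -158.2  113.3] x-axis yaw 74.33 tilt [ 0.0022 -0.0015] F [-2.2  0.5  8.6] M [ 0.22  0.31 -0.05] w 12.4 q [-0.55  0.15  1.89 -0.    1.1  -1.85]
shift [ 0.4 -0.8  0.3] turn [ 0.14  0.06 -8.07]
```

```bash
cat >> h.py <<'E'
def tgt(yaw,z=113,C=(486.6,-156.9),c=(0.3,-1.5)):
    y=np.radians(yaw); x=np.array([np.cos(y),np.sin(y)]); v=np.array([np.sin(y),-np.cos(y)])
    rel([*(np.array(C)-c[0]*x-c[1]*v),z],yaw)
E
python3 -c "
from h import *
tgt(54)"
```

```text
t 12.48 pos [ 488.6 -158.   268.3] grasp [ 488.9 -158.2  113.3] x-axis yaw 74.33 tilt [ 0.0022 -0.0015] F [-2.2  0.5  8.6] M [ 0.22  0.31 -0.05] w 12.4 q [-0.55  0.15  1.89 -0.    1.1  -1.85]
shift [-0.3 -0.9  0.3] turn [1.500e-01 2.000e-02 2.033e+01]
```

```bash
python3 -m crank '[{"delta_pos":[0,-0.5,0.9],"turn":[0.15,0,4],"gripper":0},{"delta_pos":[-0.1,-0.7,1],"turn":[0.15,0,9],"gripper":0},{"delta_pos":[-0.2,-0.8,1],"turn":[0.15,0,14],"gripper":0},{"delta_pos":[-0.3,-0.9,1],"turn":[0.15,0,19],"gripper":0},{"delta_pos":[-0.3,-0.9,1],"turn":[0.15,0,20],"gripper":0}]' 80 | head -2
python3 -c "
from h import *
tgt(36)"
```

```text
time_s: 12.9
eef_pos: [488.4, -158.6, 268.7]
t 12.9 pos [ 488.4 -158.6  268.7] grasp [ 488.8 -158.9  113.7] x-axis yaw 54.11 tilt [ 0.0026 -0.0023] F [-0.8  0.6  8.2] M [ 0.14  0.21 -0.02] w 12.0 q [-0.55  0.15  1.89 -0.    1.1  -1.49]
shift [-0.4 -1.1  0.7] turn [ 2.000e-01 -1.000e-02  1.811e+01]
```

```bash
python3 -m crank '[{"delta_pos":[0,-0.5,1.2],"turn":[0.2,0,4],"gripper":0},{"delta_pos":[-0.1,-0.7,1.5],"turn":[0.2,0,9],"gripper":0},{"delta_pos":[-0.2,-0.8,1.5],"turn":[0.2,0,14],"gripper":0},{"delta_pos":[-0.4,-1.1,1.5],"turn":[0.2,0,18],"gripper":0},{"delta_pos":[-0.4,-1.1,1.5],"turn":[0.2,0,18],"gripper":0}]' 80 | head -2
python3 -c "
from h import *
tgt(31)"
```

```text
time_s: 13.32
eef_pos: [488.0, -158.8, 268.5]
t 13.32 pos [ 488.  -158.8  268.5] grasp [ 488.4 -159.1  113.5] x-axis yaw 35.94 tilt [ 0.0028 -0.0017] F [-1.  -0.5  8.5] M [ 0.01  0.22 -0.02] w 12.5 q [-0.55  0.15  1.89 -0.    1.09 -1.18]
shift [-0.4 -0.9  0.5] turn [ 0.17 -0.08  4.94]
```

```bash
cat > g.py <<'E'
from h import *
import sys
o,R=state(); M=o["wrist_torque"]; sys.exit(1 if abs(M[2])>0.15 or o["force"][2]>16 else 0)
E
python3 -m crank '[{"delta_pos":[0,-0.4,0.8],"turn":[0.1,0,0.5],"gripper":0},{"delta_pos":[-0.1,-0.6,1.3],"turn":[0.17,0,1],"gripper":0},{"delta_pos":[-0.2,-0.7,1.3],"turn":[0.17,0,1.5],"gripper":0},{"delta_pos":[-0.3,-0.9,1.3],"turn":[0.17,0,2],"gripper":0},{"delta_pos":[-0.3,-0.9,1.3],"turn":[0.17,0,2],"gripper":0}]' 80 >/dev/null; python3 g.py &&
python3 -m crank '[{"delta_pos":[0,-0.3,0.8],"turn":[0.1,0,0.5],"gripper":0},{"delta_pos":[0,-0.3,1.2],"turn":[0.1,0,1],"gripper":0},{"delta_pos":[0,-0.3,1.2],"turn":[0.1,0,1.5],"gripper":0},{"delta_pos":[0,-0.3,1.2],"turn":[0.1,0,2],"gripper":0},{"delta_pos":[0,-0.3,1.2],"turn":[0.1,0,2.5],"gripper":0}]' 80 >/dev/null; python3 g.py &&
python3 -m crank '[{"delta_pos":[0,-0.3,0.8],"turn":[0.1,0,0.5],"gripper":0},{"delta_pos":[0,-0.3,1.2],"turn":[0.1,0,1],"gripper":0},{"delta_pos":[0,-0.3,1.2],"turn":[0.1,0,1.5],"gripper":0},{"delta_pos":[0,-0.3,1.2],"turn":[0.1,0,2],"gripper":0},{"delta_pos":[0,-0.3,1.2],"turn":[0.1,0,2.5],"gripper":0}]' 80 >/dev/null; python3 g.py &&
python3 -m crank '[{"delta_pos":[0,-0.3,0.8],"turn":[0.1,0,0.5],"gripper":0},{"delta_pos":[0,-0.3,1.2],"turn":[0.1,0,1],"gripper":0},{"delta_pos":[0,-0.3,1.2],"turn":[0.1,0,1.5],"gripper":0},{"delta_pos":[0,-0.3,1.2],"turn":[0.1,0,2],"gripper":0},{"delta_pos":[0,-0.3,1.2],"turn":[0.1,0,2.5],"gripper":0}]' 80 >/dev/null; python3 -c "
from h import *
tgt(25)"
```

```text
t 13.73 pos [ 487.8 -158.9  268.4] grasp [ 488.3 -159.1  113.4] x-axis yaw 33.93 tilt [ 0.0033 -0.0014] F [-1.5  0.3  8.6] M [-0.02  0.26  0.05] w 12.2 q [-0.55  0.15  1.89  0.    1.09 -1.14]
t 14.15 pos [ 487.9 -159.   268.2] grasp [ 488.4 -159.2  113.2] x-axis yaw 31.42 tilt [ 0.0031 -0.0012] F [-3.3 -0.5  8.8] M [0.06 0.52 0.07] w 12.7 q [-0.55  0.15  1.89  0.    1.09 -1.1 ]
t 14.57 pos [ 487.9 -159.1  268. ] grasp [ 488.3 -159.2  113. ] x-axis yaw 28.92 tilt [ 0.0026 -0.0008] F [-3.4  0.3  9. ] M [0.18 0.58 0.08] w 12.4 q [-0.55  0.15  1.89  0.    1.09 -1.06]
t 14.98 pos [ 488.  -159.2  267.7] grasp [ 488.4 -159.3  112.7] x-axis yaw 26.42 tilt [ 0.0023 -0.0006] F [-3.5  0.5  8.8] M [0.11 0.55 0.08] w 12.8 q [-0.55  0.15  1.89  0.    1.09 -1.01]
shift [-0.6 -1.2 -0.3] turn [ 0.09 -0.11  1.42]
```

```bash
python3 -m crank '[{"delta_pos":[-0.2,-0.4,0.5],"turn":[0.1,0,0.5],"gripper":0},{"delta_pos":[-0.4,-0.8,0.8],"turn":[0.1,-0.1,1],"gripper":0},{"delta_pos":[-0.6,-1.1,0.8],"turn":[0.1,-0.1,1.5],"gripper":0},{"delta_pos":[-0.6,-1.1,0.8],"turn":[0.1,-0.1,2],"gripper":0},{"delta_pos":[-0.6,-1.1,0.8],"turn":[0.1,-0.1,2],"gripper":0}]' 80 >/dev/null; python3 g.py &&
python3 -m crank '[{"delta_pos":[-0.2,-0.4,0.7],"turn":[0.1,0,0.5],"gripper":0},{"delta_pos":[-0.3,-0.5,0.9],"turn":[0.1,0,1],"gripper":0},{"delta_pos":[-0.3,-0.5,0.9],"turn":[0.1,0,1.5],"gripper":0},{"delta_pos":[-0.3,-0.5,0.9],"turn":[0.1,0,2],"gripper":0},{"delta_pos":[-0.3,-0.5,0.9],"turn":[0.1,0,2],"gripper":0}]' 80 >/dev/null; python3 g.py &&
python3 -m crank '[{"delta_pos":[-0.2,-0.3,0.7],"turn":[0.1,0,0.5],"gripper":0},{"delta_pos":[-0.2,-0.3,0.9],"turn":[0.1,0,1],"gripper":0},{"delta_pos":[-0.2,-0.3,0.9],"turn":[0.1,0,1.5],"gripper":0},{"delta_pos":[-0.2,-0.3,0.9],"turn":[0.1,0,2],"gripper":0},{"delta_pos":[-0.2,-0.3,0.9],"turn":[0.1,0,2],"gripper":0}]' 80 >/dev/null; python3 -c "
from h import *
tgt(18)"
```

```text
t 15.4 pos [ 487.8 -159.   268.3] grasp [ 488.2 -159.2  113.3] x-axis yaw 24.4 tilt [ 0.0029 -0.0016] F [-0.2 -0.1  8.3] M [0.05 0.1  0.01] w 12.4 q [-0.55  0.15  1.89  0.    1.09 -0.98]
t 15.82 pos [ 487.7 -159.1  268.5] grasp [ 488.2 -159.3  113.5] x-axis yaw 22.39 tilt [ 0.0035 -0.0015] F [-3.6  0.   8.6] M [0.05 0.43 0.08] w 12.4 q [-0.55  0.15  1.89  0.    1.09 -0.94]
t 16.23 pos [ 487.6 -159.3  268.5] grasp [ 488.2 -159.4  113.5] x-axis yaw 20.39 tilt [ 0.0035 -0.0011] F [-3.5  0.2  8.8] M [0.09 0.6  0.06] w 12.4 q [-0.55  0.15  1.89  0.    1.09 -0.91]
shift [-0.5 -1.1  0.5] turn [ 0.12 -0.17  2.39]
```

```bash
python3 -m crank '[{"delta_pos":[-0.3,-0.6,0.7],"turn":[0.1,-0.1,0.5],"gripper":0},{"delta_pos":[-0.6,-1.1,1.1],"turn":[0.1,-0.1,1],"gripper":0},{"delta_pos":[-0.6,-1.1,1.1],"turn":[0.1,-0.1,1.5],"gripper":0},{"delta_pos":[-0.6,-1.1,1.1],"turn":[0.1,-0.1,2],"gripper":0},{"delta_pos":[-0.6,-1.1,1.1],"turn":[0.1,-0.1,2],"gripper":0}]' 80 >/dev/null; python3 g.py &&
python3 -m crank '[{"delta_pos":[-0.3,-0.6,0.7],"turn":[0.1,-0.1,0.5],"gripper":0},{"delta_pos":[-0.6,-1.1,1.1],"turn":[0.1,-0.1,1],"gripper":0},{"delta_pos":[-0.6,-1.1,1.1],"turn":[0.1,-0.1,1.5],"gripper":0},{"delta_pos":[-0.6,-1.1,1.1],"turn":[0.1,-0.1,2],"gripper":0},{"delta_pos":[-0.6,-1.1,1.1],"turn":[0.1,-0.1,2],"gripper":0}]' 80 >/dev/null; python3 g.py &&
python3 -m crank '[{"delta_pos":[-0.3,-0.6,0.7],"turn":[0.1,-0.1,0.5],"gripper":0},{"delta_pos":[-0.6,-1.0,1.1],"turn":[0.1,-0.1,1],"gripper":0},{"delta_pos":[-0.6,-1.0,1.1],"turn":[0.1,-0.1,1.5],"gripper":0},{"delta_pos":[-0.6,-1.0,1.1],"turn":[0.1,-0.1,2],"gripper":0},{"delta_pos":[-0.6,-1.0,1.1],"turn":[0.1,-0.1,2],"gripper":0}]' 80 >/dev/null; python3 -c "
from h import *
tgt(12)"
```

```text
t 16.65 pos [ 487.3 -159.   268.7] grasp [ 487.9 -159.4  113.7] x-axis yaw 18.37 tilt [ 0.0036 -0.0021] F [-0.5  0.4  9.2] M [-0.    0.22  0.05] w 12.7 q [-0.55  0.15  1.89  0.    1.09 -0.87]
t 17.07 pos [ 487.1 -158.8  268.9] grasp [ 487.7 -159.3  113.9] x-axis yaw 16.36 tilt [ 0.0039 -0.0032] F [-1.3 -1.2  8.5] M [-0.05  0.21  0.04] w 12.8 q [-0.55  0.15  1.89 -0.    1.09 -0.84]
t 17.48 pos [ 486.9 -158.6  269.1] grasp [ 487.6 -159.2  114.1] x-axis yaw 14.35 tilt [ 0.0043 -0.0041] F [-2.2 -0.5  7.5] M [-0.03  0.29 -0.01] w 12.4 q [-0.55  0.15  1.9  -0.    1.09 -0.8 ]
shift [-0.2 -0.2  1.1] turn [ 0.28 -0.19  2.35]
```

```bash
python3 -m crank '[{"delta_pos":[-0.1,-0.3,1],"turn":[0.2,-0.1,0.5],"gripper":0},{"delta_pos":[-0.3,-0.5,2],"turn":[0.3,-0.2,1],"gripper":0},{"delta_pos":[-0.3,-0.5,2],"turn":[0.3,-0.2,1.5],"gripper":0},{"delta_pos":[-0.3,-0.5,2],"turn":[0.3,-0.2,2],"gripper":0},{"delta_pos":[-0.3,-0.5,2],"turn":[0.3,-0.2,2],"gripper":0}]' 80 >/dev/null; python3 g.py &&
python3 -m crank '[{"delta_pos":[-0.1,-0.3,1],"turn":[0.2,-0.1,0.5],"gripper":0},{"delta_pos":[-0.3,-0.5,1.5],"turn":[0.3,-0.2,1],"gripper":0},{"delta_pos":[-0.3,-0.5,1.5],"turn":[0.3,-0.2,1.5],"gripper":0},{"delta_pos":[-0.3,-0.5,1.5],"turn":[0.3,-0.2,2],"gripper":0},{"delta_pos":[-0.3,-0.5,1.5],"turn":[0.3,-0.2,2],"gripper":0}]' 80 >/dev/null; python3 -c "
from h import *
tgt(8)"
```

```text
t 17.9 pos [ 487.1 -158.9  268.5] grasp [ 487.5 -159.2  113.5] x-axis yaw 12.33 tilt [ 0.0022 -0.0021] F [-2.1 -0.7  7.2] M [-0.12  0.19  0.03] w 12.6 q [-0.55  0.15  1.89 -0.    1.09 -0.77]
t 18.32 pos [ 487.4 -159.2  268.4] grasp [ 487.5 -159.2  113.4] x-axis yaw 10.32 tilt [ 0.0003 -0.0002] F [-1.5 -0.6  8.5] M [-0.12  0.2  -0.01] w 12.1 q [-0.55  0.15  1.89  0.    1.1  -0.73]
shift [-0.8 -0.9  0.4] turn [ 0.01 -0.01  2.32]
```

```bash
python3 -m crank '[{"delta_pos":[-0.2,-0.3,0.7],"turn":[0,0,0.5],"gripper":0},{"delta_pos":[-0.4,-0.6,1.2],"turn":[0,0,1],"gripper":0},{"delta_pos":[-0.4,-0.6,1.2],"turn":[0,0,1.5],"gripper":0},{"delta_pos":[-0.4,-0.6,1.2],"turn":[0,0,2],"gripper":0},{"delta_pos":[-0.4,-0.6,1.2],"turn":[0,0,2],"gripper":0}]' 80 >/dev/null; python3 g.py &&
python3 -m crank '[{"delta_pos":[-0.2,-0.3,0.7],"turn":[0,0,0.5],"gripper":0},{"delta_pos":[-0.3,-0.4,1.2],"turn":[0,0,1],"gripper":0},{"delta_pos":[-0.3,-0.4,1.2],"turn":[0,0,1.5],"gripper":0},{"delta_pos":[-0.3,-0.4,1.2],"turn":[0,0,2],"gripper":0},{"delta_pos":[-0.3,-0.4,1.2],"turn":[0,0,2],"gripper":0}]' 80 >/dev/null; python3 g.py &&
python3 -m crank '[{"delta_pos":[-0.2,-0.3,0.7],"turn":[0,0,0.5],"gripper":0},{"delta_pos":[-0.3,-0.4,1.2],"turn":[0.1,0,1],"gripper":0},{"delta_pos":[-0.3,-0.4,1.2],"turn":[0.1,0,1.5],"gripper":0},{"delta_pos":[-0.3,-0.4,1.2],"turn":[0.1,0,2],"gripper":0},{"delta_pos":[-0.3,-0.4,1.2],"turn":[0.1,0,2],"gripper":0}]' 80 >/dev/null; python3 -c "
from h import *
tgt(2)"
```

```text
t 18.73 pos [ 487.3 -159.   268.2] grasp [ 487.5 -159.3  113.2] x-axis yaw 8.32 tilt [ 0.0012 -0.0015] F [-2.5 -0.1  7.2] M [0.05 0.5  0.04] w 12.6 q [-0.55  0.15  1.89 -0.    1.1  -0.7 ]
t 19.15 pos [ 487.2 -158.9  267.9] grasp [ 487.4 -159.3  112.9] x-axis yaw 6.31 tilt [ 0.0018 -0.0023] F [-3.3  0.3  8.4] M [0.23 0.51 0.03] w 12.1 q [-0.55  0.15  1.89 -0.    1.09 -0.66]
t 19.57 pos [ 487.  -159.   267.7] grasp [ 487.4 -159.3  112.7] x-axis yaw 4.31 tilt [ 0.0022 -0.002 ] F [-3.  -0.1  8.5] M [0.1  0.6  0.03] w 12.4 q [-0.55  0.15  1.89 -0.    1.09 -0.63]
shift [-0.7 -0.6 -0.3] turn [ 0.12 -0.12  2.31]
```

```bash
python3 -c "
from h import *
d=r.get_image('wrist'); held(d)"
python3 -m crank '[{"delta_pos":[-0.3,-0.3,0.3],"turn":[0.1,-0.1,0.5],"gripper":0},{"delta_pos":[-0.6,-0.5,0.8],"turn":[0.1,-0.1,1],"gripper":0},{"delta_pos":[-0.6,-0.5,0.8],"turn":[0.1,-0.1,1.5],"gripper":0},{"delta_pos":[-0.6,-0.5,0.8],"turn":[0.1,-0.1,2],"gripper":0},{"delta_pos":[-0.6,-0.5,0.8],"turn":[0.1,-0.1,2],"gripper":0}]' 80 >/dev/null; python3 g.py &&
python3 -m crank '[{"delta_pos":[-0.3,-0.3,0.5],"turn":[0.1,-0.1,0.5],"gripper":0},{"delta_pos":[-0.4,-0.4,0.9],"turn":[0.1,-0.1,1],"gripper":0},{"delta_pos":[-0.4,-0.4,0.9],"turn":[0.1,-0.1,1.5],"gripper":0},{"delta_pos":[-0.4,-0.4,0.9],"turn":[0.1,-0.1,2],"gripper":0},{"delta_pos":[-0.4,-0.4,0.9],"turn":[0.1,-0.1,2],"gripper":0}]' 80 >/dev/null; python3 g.py &&
python3 -m crank '[{"delta_pos":[-0.3,-0.3,0.5],"turn":[0.1,-0.1,0.5],"gripper":0},{"delta_pos":[-0.4,-0.4,0.9],"turn":[0.1,-0.1,1],"gripper":0},{"delta_pos":[-0.4,-0.4,0.9],"turn":[0.1,-0.1,1.5],"gripper":0},{"delta_pos":[-0.4,-0.4,0.9],"turn":[0.1,-0.1,2],"gripper":0},{"delta_pos":[-0.4,-0.4,0.9],"turn":[0.1,-0.1,2],"gripper":0}]' 80 >/dev/null; python3 -c "
from h import *
tgt(-3)"
```

```text
t 19.62 pos [ 487.1 -159.   267.7] grasp [ 487.4 -159.3  112.7] x-axis yaw 4.33 tilt [ 0.0022 -0.002 ] F [-3.4  0.8  9.9] M [0.11 0.57 0.04] w 12.4 q [-0.55  0.15  1.89 -0.    1.09 -0.63]
mark [261.6 183.4] [ 486.  -127.6   88.9] plug centre [ 488.1 -156.    89. ] in tool [  0.9  -3.3 178.7]
t 20.03 pos [ 486.9 -159.   268.1] grasp [ 487.2 -159.3  113.1] x-axis yaw 2.33 tilt [ 0.002 -0.002] F [-2.2  0.6  9.2] M [0.08 0.41 0.14] w 12.4 q [-0.55  0.15  1.89 -0.    1.09 -0.59]
t 20.45 pos [ 486.6 -159.   268.3] grasp [ 486.6 -159.2  113.3] x-axis yaw 0.36 tilt [-0.0001 -0.0016] F [-5.5  0.2 11.3] M [0.11 0.88 0.21] w 12.4 q [-0.55  0.15  1.89 -0.    1.1  -0.56]
t 20.45 pos [ 486.6 -159.   268.3] grasp [ 486.6 -159.2  113.3] x-axis yaw 0.36 tilt [-0.0001 -0.0016] F [-5.5  0.2 11.3] M [0.11 0.88 0.21] w 12.4 q [-0.55  0.15  1.89 -0.    1.1  -0.56]
shift [-0.4 -0.6  0.3] turn [0.09 0.   3.36]
```

Torque is rising to 0.21 N m at 82°. I'll confirm with one more small step.

```bash
python3 -m crank '[{"delta_pos":[-0.2,0,0.4],"turn":[0,0,0.3],"gripper":0},{"delta_pos":[-0.3,0,0.8],"turn":[0,0,0.6],"gripper":0},{"delta_pos":[-0.3,0,0.8],"turn":[0,0,1],"gripper":0},{"delta_pos":[-0.3,0,0.8],"turn":[0,0,1],"gripper":0},{"delta_pos":[-0.3,0,0.8],"turn":[0,0,1],"gripper":0}]' 80 >/dev/null; python3 -c "
from h import *
state()
d=r.get_image('wrist'); held(d); m=red(d,60)
for row in (200,220,280): 
    x=np.nonzero(m[row])[0]; print(row,x.mean().round(1))"
```

```text
t 20.87 pos [ 486.3 -159.   268.4] grasp [ 486.2 -159.3  113.4] x-axis yaw -0.58 tilt [-0.0007 -0.0019] F [-4.6  1.9  9.8] M [0.41 0.79 0.19] w 12.0 q [-0.55  0.15  1.9  -0.    1.1  -0.54]
t 20.92 pos [ 486.3 -159.   268.4] grasp [ 486.2 -159.3  113.4] x-axis yaw -0.59 tilt [-0.0008 -0.0019] F [-3.7  1.4 10.1] M [0.38 0.8  0.25] w 12.6 q [-0.55  0.15  1.9  -0.    1.1  -0.54]
mark [261.5 183.5] [ 487.3 -127.5   89.6] plug centre [ 487.  -156.    89.6] in tool [  0.8  -3.4 178.7]
200 261.0
220 261.0
280 262.0
```

```bash
python3 -m crank '[{"delta_pos":[0,-0.2,0.4],"turn":[0,0,0.3],"gripper":0},{"delta_pos":[-0.2,-0.4,0.8],"turn":[0,0,0.6],"gripper":0},{"delta_pos":[-0.2,-0.4,0.8],"turn":[0,0,1],"gripper":0},{"delta_pos":[-0.2,-0.4,0.8],"turn":[0,0,1.2],"gripper":0},{"delta_pos":[-0.2,-0.4,0.8],"turn":[0,0,1.2],"gripper":0}]' 80 >/dev/null; python3 -c "
from h import *
state()
d=r.get_image('wrist'); held(d); m=red(d,60)
for row in (200,220,280): 
    x=np.nonzero(m[row])[0]; print(row,x.mean().round(1))"
```

```text
t 21.33 pos [ 486.1 -158.8  268.4] grasp [ 485.9 -159.2  113.4] x-axis yaw -1.71 tilt [-0.0016 -0.0027] F [-4.8  1.2 10.4] M [0.22 0.86 0.47] w 12.6 q [-0.55  0.15  1.9  -0.    1.1  -0.52]
t 21.38 pos [ 486.1 -158.8  268.4] grasp [ 485.9 -159.2  113.4] x-axis yaw -1.7 tilt [-0.0016 -0.0027] F [-5.   1.5  9.4] M [0.26 0.85 0.49] w 12.5 q [-0.55  0.15  1.9  -0.    1.1  -0.52]
mark [261.5 183.5] [ 487.6 -127.4   89.6] plug centre [ 486.7 -155.9   89.7] in tool [  0.8  -3.4 178.7]
200 261.0
220 261.0
280 262.0
```

Stop felt: 0.48 N m at 84°, with contact starting at about 82°. Next I back off about 6° to the notch centre and let the plug up.

```bash
python3 -m crank '[{"delta_pos":[0.1,0,0.5],"turn":[0,-0.1,-1.5],"gripper":0},{"delta_pos":[0.2,0,0.9],"turn":[0,-0.1,-3],"gripper":0},{"delta_pos":[0.3,0,0.9],"turn":[0,-0.1,-5],"gripper":0},{"delta_pos":[0.4,0,0.9],"turn":[0,-0.1,-6],"gripper":0},{"delta_pos":[0.4,0,0.9],"turn":[0,-0.1,-6],"gripper":0}]' 80 >/dev/null; python3 g.py
python3 -m crank '[{"delta_pos":[0,0,-0.5],"turn":[0,0,0],"gripper":0},{"delta_pos":[0,0,-1],"turn":[0,0,0],"gripper":0},{"delta_pos":[0,0,-1.5],"turn":[0,0,0],"gripper":0},{"delta_pos":[0,0,-2],"turn":[0,0,0],"gripper":0},{"delta_pos":[0,0,-2],"turn":[0,0,0],"gripper":0}]' 80 >/dev/null; python3 g.py
python3 -c "
from h import *
tgt(4.3,119.8)"
```

```text
t 21.8 pos [ 487.2 -159.2  268.8] grasp [ 487.1 -159.9  113.8] x-axis yaw 4.34 tilt [-0.0007 -0.0045] F [-0.4  0.6  8. ] M [0.12 0.16 0.03] w 12.4 q [-0.55  0.15  1.89 -0.    1.1  -0.62]
t 22.22 pos [ 487.2 -159.3  271.2] grasp [ 487.1 -160.   116.2] x-axis yaw 4.33 tilt [-0.0008 -0.0045] F [-3.1  1.   7. ] M [ 0.27  0.47 -0.02] w 12.4 q [-0.55  0.15  1.89 -0.    1.1  -0.62]
t 22.22 pos [ 487.2 -159.3  271.2] grasp [ 487.1 -160.   116.2] x-axis yaw 4.33 tilt [-0.0008 -0.0045] F [-3.1  1.   7. ] M [ 0.27  0.47 -0.02] w 12.4 q [-0.55  0.15  1.89 -0.    1.1  -0.62]
shift [-0.8 -0.9 -3.6] turn [0.26 0.07 0.03]
```

```bash
python3 -m crank '[{"delta_pos":[-0.2,-0.3,-0.5],"turn":[0.1,0,0],"gripper":0},{"delta_pos":[-0.4,-0.5,-1],"turn":[0.2,0,0],"gripper":0},{"delta_pos":[-0.4,-0.5,-1.5],"turn":[0.2,0,0],"gripper":0},{"delta_pos":[-0.4,-0.5,-2],"turn":[0.2,0,0],"gripper":0},{"delta_pos":[-0.4,-0.5,-2],"turn":[0.2,0,0],"gripper":0}]' 80 >/dev/null; python3 g.py
python3 -m crank '[{"delta_pos":[0,-0.1,-0.5],"turn":[0,0,0],"gripper":0},{"delta_pos":[0,-0.2,-1],"turn":[0,0,0],"gripper":0},{"delta_pos":[0,-0.2,-1],"turn":[0,0,0],"gripper":0},{"delta_pos":[0,-0.2,-1],"turn":[0,0,0],"gripper":0},{"delta_pos":[0,-0.2,-1],"turn":[0,0,0],"gripper":0}]' 80 >/dev/null; python3 g.py
```

```text
t 22.63 pos [ 487.  -159.3  273.6] grasp [ 486.9 -159.6  118.6] x-axis yaw 4.33 tilt [-0.0004 -0.0024] F [-2.3 -3.4  5.1] M [-0.65  0.3  -0.12] w 12.7 q [-0.55  0.14  1.89 -0.    1.11 -0.63]
t 23.05 pos [ 486.9 -159.1  274.7] grasp [ 486.9 -159.5  119.7] x-axis yaw 4.33 tilt [-0.0005 -0.0027] F [-2.  -3.7  4.5] M [-0.53  0.41 -0.1 ] w 12.9 q [-0.55  0.14  1.89 -0.    1.11 -0.63]
```

```bash
python3 -m crank '[{"delta_pos":[0,0,-0.5],"turn":[0,0,0],"gripper":0},{"delta_pos":[0,0,-1],"turn":[0,0,0],"gripper":0},{"delta_pos":[0,0,-1],"turn":[0,0,0],"gripper":0},{"delta_pos":[0,0,-1],"turn":[0,0,0],"gripper":0},{"delta_pos":[0,0,-1],"turn":[0,0,0],"gripper":0}]' 80 >/dev/null; python3 g.py
python3 -m crank '[{"delta_pos":[0,0,-0.3],"turn":[0,0,0],"gripper":0},{"delta_pos":[0,0,-0.6],"turn":[0,0,0],"gripper":0},{"delta_pos":[0,0,-0.6],"turn":[0,0,0],"gripper":0},{"delta_pos":[0,0,-0.6],"turn":[0,0,0],"gripper":0},{"delta_pos":[0,0,-0.6],"turn":[0,0,0],"gripper":0}]' 80 >/dev/null; python3 g.py
```

```text
t 23.47 pos [ 486.8 -159.1  274.9] grasp [ 486.8 -159.5  119.9] x-axis yaw 4.33 tilt [-0.0005 -0.0026] F [ 1.4 -5.1 -4. ] M [-0.85 -0.33 -0.03] w 12.4 q [-0.55  0.14  1.89 -0.    1.11 -0.63]
t 23.88 pos [ 486.8 -159.1  274.9] grasp [ 486.7 -159.5  119.9] x-axis yaw 4.32 tilt [-0.0003 -0.0026] F [ 0.8 -5.8 -4.3] M [-0.88 -0.4  -0.07] w 12.6 q [-0.55  0.14  1.89 -0.    1.11 -0.63]
```

Hard stop upward at 58.1 mm, with the force reversing to -4 N, so the lugs are under the rim in the notch. I relax and release.

```bash
python3 -m crank '[{"delta_pos":[0,0.3,0.2],"turn":[0,0,0],"gripper":0},{"delta_pos":[0,0.5,0.3],"turn":[0,0,0],"gripper":0},{"delta_pos":[0,0.5,0.3],"turn":[0,0,0],"gripper":0},{"delta_pos":[0,0.5,0.3],"turn":[0,0,0],"gripper":0},{"delta_pos":[0,0.5,0.3],"turn":[0,0,0],"gripper":0}]' 60 >/dev/null; python3 g.py
python3 -m crank '[{"delta_pos":[0,0,0],"turn":[0,0,0],"gripper":0.2},{"delta_pos":[0,0,0],"turn":[0,0,0],"gripper":0.4},{"delta_pos":[0,0,0],"turn":[0,0,0],"gripper":0.6},{"delta_pos":[0,0,0],"turn":[0,0,0],"gripper":0.6},{"delta_pos":[0,0,0],"turn":[0,0,0],"gripper":0.6}]' >/dev/null; python3 g.py
python3 -m crank '[{"delta_pos":[0,0,0],"turn":[0,0,0],"gripper":0.7},{"delta_pos":[0,0,-5],"turn":[0,0,0],"gripper":0.7},{"delta_pos":[0,0,-15],"turn":[0,0,0],"gripper":0.7},{"delta_pos":[0,0,-30],"turn":[0,0,0],"gripper":0.7},{"delta_pos":[0,0,-50],"turn":[0,0,0],"gripper":0.7}]' >/dev/null; python3 g.py
python3 -m crank '[{"delta_pos":[0,20,-25],"turn":[0,0,0],"gripper":0.7},{"delta_pos":[0,50,-50],"turn":[0,0,0],"gripper":0.7},{"delta_pos":[0,70,-75],"turn":[0,0,0],"gripper":0.7},{"delta_pos":[0,80,-80],"turn":[0,0,0],"gripper":0.7},{"delta_pos":[0,80,-80],"turn":[0,0,0],"gripper":0.7}]' >/dev/null
python3 - <<'E'
from h import *
state()
d=r.get_image("wrist"); pickle.dump(d,open("w6.pkl","wb")); bar(d,126)
s=r.get_image("scene"); pickle.dump(s,open("s6.pkl","wb")); bar(s,124)
t=r.get_image("top"); bar(t,126)
a=cv2.resize(s["pixels"][120:240,150:280,::-1],(433,400),interpolation=cv2.INTER_CUBIC)
b=cv2.resize(d["pixels"][:280,100:400,::-1],(360,336)); b=cv2.copyMakeBorder(b,0,64,0,0,0)
cv2.imwrite("pics/c6.png",np.hstack([a,b]))
E
```

```text
t 24.3 pos [ 486.8 -159.4  274.8] grasp [ 486.8 -159.7  119.8] x-axis yaw 4.33 tilt [-0.0004 -0.0019] F [-1.  -0.6  4. ] M [-0.04  0.16  0.01] w 12.2 q [-0.55  0.14  1.89 -0.    1.11 -0.63]
t 24.72 pos [ 486.8 -159.2  274.5] grasp [ 486.7 -159.5  119.5] x-axis yaw 4.33 tilt [-0.0007 -0.0016] F [ 0.2  0.2 -0.7] M [ 0.03  0.01 -0.01] w 51.1 q [-0.55  0.14  1.89 -0.    1.11 -0.63]
t 25.13 pos [ 486.4 -158.9  324.8] grasp [ 486.  -159.   169.8] x-axis yaw 4.33 tilt [-0.0024 -0.0005] F [ 0.4 -0.2  0.9] M [-0.01 -0.04 -0.01] w 59.5 q [-0.55  0.07  1.85 -0.    1.22 -0.63]
t 25.55 pos [ 493.  -240.7  408.1] grasp [ 493.4 -241.4  253.1] x-axis yaw 4.2 tilt [ 0.0023 -0.0046] F [ 0.4  0.4 -0.3] M [ 0.04 -0.01 -0.06] w 59.8 q [-0.67  0.09  1.67 -0.    1.38 -0.75]
bar mean [ 487.1 -155.8] yaw 94.07  rect ((487.11724853515625, -156.40040588378906), (13.407800674438477, 48.58236312866211), 4.161211967468262)
bar mean [ 486.3 -159.8] yaw 93.05  rect ((485.967041015625, -159.15638732910156), (15.17830753326416, 49.29220199584961), 2.4652161598205566)
bar mean [ 486.2 -153.4] yaw 98.12  rect ((486.136962890625, -154.5765380859375), (43.21101379394531, 14.37634563446045), 89.73275756835938)
```

View pics/c6.png

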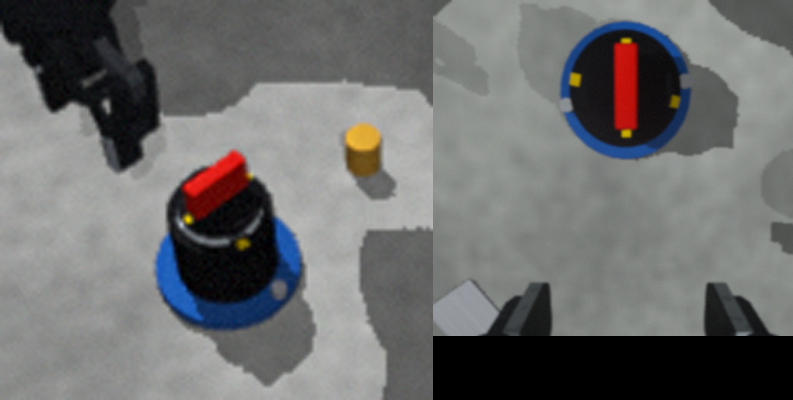

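The plug sits upright and centred. Its bar is at (627,87) in the right panel, 78° clockwise of the slot marks at (575,80) and (674,102), and a rim gap shows under the flange. The gripper is clear, so I hand in.

```bash
python3 -c "
from workcell import r
print(r.finish_job())"
```

```text
the job is handed in; nothing more can be done
None
```

The chamber is closed and handed in. The plug is locked in its notch and stayed upright when I let go, and the robot is touching nothing.

- **Insertion:** The plug went in with its lugs in the slots and down against the spring to about 51–52 mm. The vertical force stayed at or below about 11 N in the readings.
- **Stop:** I turned it clockwise until I felt the stop. Contact began at about 82° and the torque reached 0.48 N m, above the 0.2–0.3 N m that would have shown the stop, because I made one extra confirming step.
- **Locking:** I backed off about 6° to the notch and let the spring lift it. It met a hard upper limit at about 58.1 mm, where the force reversed to -4 N, and then I released it.

**Last checks:**
- The wrist camera shows the grip bar centred on the chamber within about 1 mm and 78° clockwise of the slots, upright, and the tool force is about zero.
- The scene and top cameras put the bar 2–4 mm off along y and within a few degrees. I trusted the wrist camera because it was closest.
- I did not measure the bystanders again; no unexpected contact showed in the force readings.
- The job took about 26 s.

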